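# Feel whether the bread bin is caught, then hold it open

## Task

I want to put the loaf away, so please open the bread bin and keep it open for me. Before you move its thumb slide, give the lid's handle a gentle tug to feel whether the catch has hold of it; if it has, don't force it, but push the slide on the bin's front across to the bin's left and then lift. The lid drops shut when let go, so finish while still holding it, at least 45 degrees open and still, and leave the things around the bin where they are.

Things in the scene. Friction and masses are not known exactly. Their poses are not given: they have to be found in the camera images.
- bin: bread bin: cream enamelled steel box 210 mm deep (x), 330 wide (y), 131 high, under a wooden lid 214 x 336 x 16 mm whose upper face is 148 mm above the table when shut. It stands fast. Origin: centre of its underside, on the table; x points from its front (robot side) to its back, y to its left end as seen from the robot, z up
- grip (a point): middle of the lid's handle: round steel bar 12 mm thick along the bin's y, 104 mm long between two posts, its centre line 32 mm above the lid. Lid shut: at (-0.067, 0, 0.180) m in the bin's frame. Axes: the lid's (shut: the bin's). Pinch it across its thickness; being round it can turn between the fingers
- lid: the lid with its handle; its origin and axes are those of hinge
- hinge (a point): middle of the hinge line along the lid's far edge, at (0.108, 0, 0.134) m in the bin's frame, 181 mm from the handle's middle; its y axis is the hinge line, and it turns with the lid
- lid_angle (a joint): lid angle, rad: 0 shut, grows as the front edge rises, stops at 1.13. A free lid lifts with 3 to 5 N at the handle and drops shut when let go at any angle. A caught one rises only about 3 mm at its front edge (0.015 rad), then stops dead. Caught or free cannot be seen: the hook is inside and the slide stands the same either way
- post (a point): top of the slide catch's thumb post, an upright steel pin 12 mm thick, 40 tall, in front of the bin's front face; axis 21 mm forward of the lid's front edge, top 134 mm above the table (14 mm below the lid's upper face). Slide at rest: at (-0.131, 0, 0.134) m in the bin's frame. Pinch it from above across the bin's y, or push it
- slide (a joint): travel of the slide catch, m: 0 at rest (its start), 0.018 fully across to the bin's left (+y), where it stops. It takes 2 to 6 N, most at first, and stays there. Once past 0.012 it has snapped the hook off, and the lid stays free; let go sooner, it may spring part of the way back
- jar: jam jar, 66 mm across, 105 mm tall, beside one end of the bin; origin at the centre of its underside
- mill: dark wooden pepper mill, 58 mm across, 160 mm tall, beside the other end of the bin; origin at the centre of its underside
- mug: white mug, 80 mm across, 90 mm tall, in front of the bin's left half; origin at the centre of its underside
- spoon: wooden spoon, 220 mm long, 20 mm thick, lying in front of the bin's right half; origin under its middle, handle to its -x
- butter: white butter dish with cover, 100 x 180 x 82 mm, on the left; origin at the centre of its underside
- bowl: dark wooden fruit bowl with three fruits, 230 mm across, 104 mm high, on the left; origin at the centre of its underside
- board: wooden cutting board 260 x 200 x 18 mm on the right, with the loaf on it; origin at the centre of its underside
- loaf: loaf of bread 200 x 95 x 93 mm on the cutting board; origin at the centre of its underside

How it is judged:
By the outcome, as a careful person would: the job done as asked, in the order asked, and still so for the second after the job is handed in, while the arm keeps its last pose, push and grip.
It also fails if it takes over 64 s, if anything falls off the work surface, if the arm or the gripper's body presses on something with over 40 N, if the wrist force passes 120 N, or if a joint passes its speed limit or range.

## Robot

A 6-joint arm with a two-finger parallel gripper is mounted at the origin on the work surface. World frame = base frame: x ahead of the robot, y to its left, z up, the work surface at z = 0. Lengths are in m, angles in rad, forces in N, time in s.
With the tool pointing down it reaches from about 0.425 to 0.95 m from the base axis. Payload 14.7 kg.
Tool frame: the origin (TCP) lies midway between the tips of the shut fingers; the grasp point (between the pads) lies 19 mm behind it; z points along the fingers, y is the line along which they close (so a half turn about z gives the same grasp; the last joint's range is limited). The gripper opens to 85 mm and grips with 20 to 120 N. Pads are 22 mm wide; open, the fingers measure 114 mm over their backs; the gripper's body (76 mm by 85 mm) begins 54 mm behind the grasp point. The pads swing forward as they close: fully open they stand 13 mm farther back than shut.
Start: joints at [1.281, 0.48, 1.596, -0, 1.065, -0.047], TCP at [0.156, 0.631, 0.231] pointing down, gripper open.
Joint ranges: [-2.75, 2.75], [-0.82, 2.05], [0.23, 2.67], [-1.56, 4.7], [0.09, 2.69], [-2.92, 2.92]. Speed limits (rad/s): [1.89, 1.89, 2.39, 3.01, 3.01, 3.01].

## Interface

Orientations are given as a 3x3 rotation matrix whose columns are the frame's x, y, z axes.
In Python, from workcell import ctrl gives the robot as it stands.
- The arm moves only by the tool carry_out, never from a script. Its argument "increments" is a list of rows, each a list of 7 numbers: the shift along the world's x, y, z scaled (see below), then the turn, a rotation vector about the world's x, y, z scaled (see below), then the opening, from -1 (shut) to 1 (fully open). In form: [[x, y, z, wx, wy, wz, jaw], ...]. A call has 1 to 12 rows; each row is the pose to reach, as a shift and turn from the pose commanded when the call began, turning the shorter way round; what a row does not reach only later rows make up. The controller multiplies each number of a shift by 0.4 m and each number of a turn by 360 degrees. A row lasts 1/12 s, in which the tool goes at most 41.7 mm and 7.16 degrees, less where a joint would pass 70% of its speed; a pose out of reach is approached as far as the arm can. A call with a number of a shift or a turn outside -1 to 1 is refused whole. A call with a gripper value outside its range is refused whole. The fingers move at their own pace and stop on an object; "newtons" is the grip in N (left out, the last holds). Time passes only in rows, so rows that repeat a pose let the fingers close. It gives the time, the measured TCP pose, the force, the opening and the grip force at its end, in the units of the state.
- ctrl.observe(): the state, without advancing time (a new reading comes with each control period).
- ctrl.read_camera(name): name is "scene" or "top" or "wrist"; returns a dict with "image" (480x640x3 uint8, red, green, blue), "camera_matrix" (3x3 intrinsics, pixels), "D" ([k1, k2, p1, p2, k3] as OpenCV has them; the pictures are not rectified), "world_from_camera" (4x4, takes a point from camera to world coordinates). Camera axes: x right, y up, looking along -z (the intrinsics and any distortion apply to the point x, -y, -z); pixel columns grow to the right and rows downward; lengths in m; the calibration is good to about 2 mm. A picture is of the moment at which its call begins. There is no depth.
- ctrl.finish_job(): hands the job in; it is judged then, once.
The state is a dict: "t": time; "joints": joint angles; "joint_velocities": joint speeds; "tau": joint torques, N m; "ee_pos": TCP position; "eef_rot": TCP orientation; "contact_force": force on the tool from outside, world axes, zero at the start; "wrist_torque": the same for the moment, N m; "width": finger opening in m; "grip_force": force on a finger pad.
Only numpy, scipy, OpenCV 4.12 (cv2) and the standard library are available. Lean on these libraries where they do the work, as an engineer would, in place of code of your own. Each camera call takes 0.05 s, during which the arm holds its last target. There are 200 camera calls.

## Working session

There is one attempt and no reset: what is moved stays moved. The work goes in short steps, Python scripts to look and compute and a tool call to move; the robot and the scene stay as the last step left them, time stands still between calls to the robot, and variables do not carry over. Pictures are saved under pics/ and viewed, at most 10 in all, crops included, and the job is handed in when it is done.

Besides the shell and the picture viewer there is one more tool, called after ">>>" in YAML: its name, and indented under it one key for each argument. carry_out: Moves the arm, as the interface text tells. Its arguments: {"type":"object","properties":{"increments":{"type":"array","items":{"type":"array","items":{"type":"number"}}},"newtons":{"type":"number"}},"required":["increments"]}

```bash
mkdir -p pics; cat > h.py <<'E'
import numpy as np, cv2, pickle
from workcell import ctrl
def snap(name,fn):
    d=ctrl.read_camera(name); pickle.dump(d,open(f'pics/{fn}.pkl','wb'))
    cv2.imwrite(f'pics/{fn}.png',d['image'][:,:,::-1]); return d
def load(fn): return pickle.load(open(f'pics/{fn}.pkl','rb'))
def proj(d,P):
    T=np.linalg.inv(np.array(d['world_from_camera'])); P=np.atleast_2d(P).astype(float)
    c=P@T[:3,:3].T+T[:3,3]; c=c*[1,-1,-1]
    return cv2.projectPoints(c,np.zeros(3),np.zeros(3),np.array(d['camera_matrix']),np.array(d['D'],float))[0].reshape(-1,2)
def ray(d,uv):
    p=cv2.undistortPoints(np.array(uv,float).reshape(-1,1,2),np.array(d['camera_matrix']),np.array(d['D'],float)).reshape(-1,2)
    T=np.array(d['world_from_camera']); r=np.c_[p[:,0],-p[:,1],-np.ones(len(p))]@T[:3,:3].T
    return T[:3,3],r
def atz(d,uv,z):
    o,r=ray(d,uv); return o+r*((z-o[2])/r[:,2])[:,None]
E
python3 - <<'E'
from h import *
a=snap('scene','s0');b=snap('top','t0')
print(np.array(a['world_from_camera']).round(2),np.array(b['world_from_camera']).round(2),b['D'])
print(ctrl.observe())
E
```

```text
[[ 0.68 -0.52  0.53  1.29]
 [ 0.74  0.47 -0.49 -0.66]
 [ 0.    0.72  0.7   1.13]
 [ 0.    0.    0.    1.  ]] [[-0.06  0.97 -0.23  0.24]
 [-1.   -0.06  0.01  0.05]
 [-0.01  0.23  0.97  1.41]
 [ 0.    0.    0.    1.  ]] [-0.11676788  0.          0.          0.          0.        ]
{'t': 0.1, 'joints': array([ 1.28142703e+00,  4.80786031e-01,  1.59679038e+00,  1.11187821e-05,
        1.06507872e+00, -4.65821683e-02]), 'joint_velocities': array([-0.00013278, -0.00135982, -0.00144727, -0.00082157,  0.00054237,
        0.0007683 ]), 'tau': array([-5.62039186e-04, -9.52262449e+01, -4.31032133e+01,  3.83551605e-05,
        5.39786881e-03,  1.16051747e-04]), 'ee_pos': array([0.15613058, 0.63060908, 0.23073322]), 'eef_rot': array([[-9.70670389e-01,  2.40414014e-01, -3.12499062e-04],
       [ 2.40414210e-01,  9.70669860e-01, -1.01553121e-03],
       [ 5.91854862e-05, -1.06087529e-03, -9.99999436e-01]]), 'contact_force': array([-0.02913259,  0.70537807,  0.32018055]), 'wrist_torque': array([-0.00529272,  0.01751796, -0.00190362]), 'grip_force': 0.0, 'width': 0.08514005451757216}
```

View pics/t0.png

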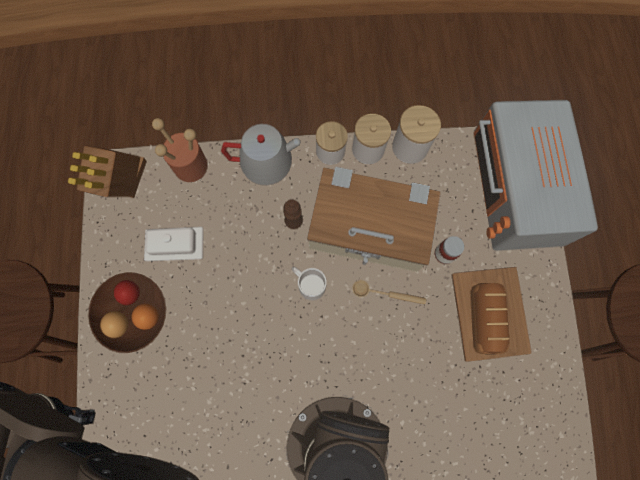

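View pics/s0.png

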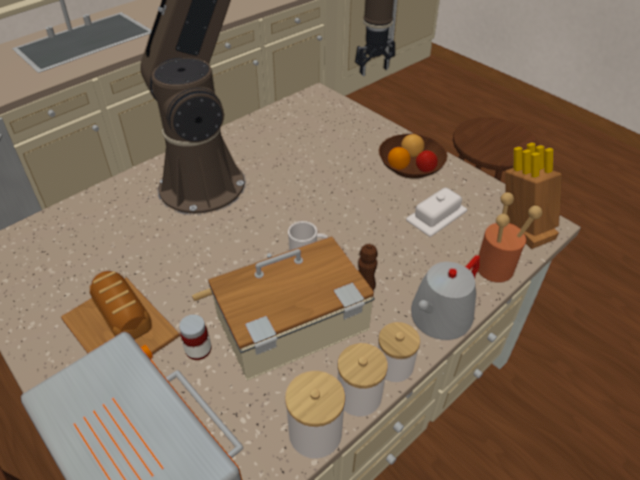

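The top view shows the bin's lid at corners of about (323,170), (439,188), (429,264) and (307,242). The handle runs (351,232)–(393,239), the post is near (365,257), the mug at (312,284) and the spoon from (360,288) to (425,299). I'll zoom in to get precise pixels.

```bash
python3 - <<'E'
from h import *
d=load('t0'); c=d['image'][155:315,270:470,::-1]
cv2.imwrite('pics/t0c.png',cv2.resize(c,None,fx=4,fy=3.75*16/15,interpolation=cv2.INTER_CUBIC)[:600])
E
```

```text
(no output)
```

View pics/t0c.png

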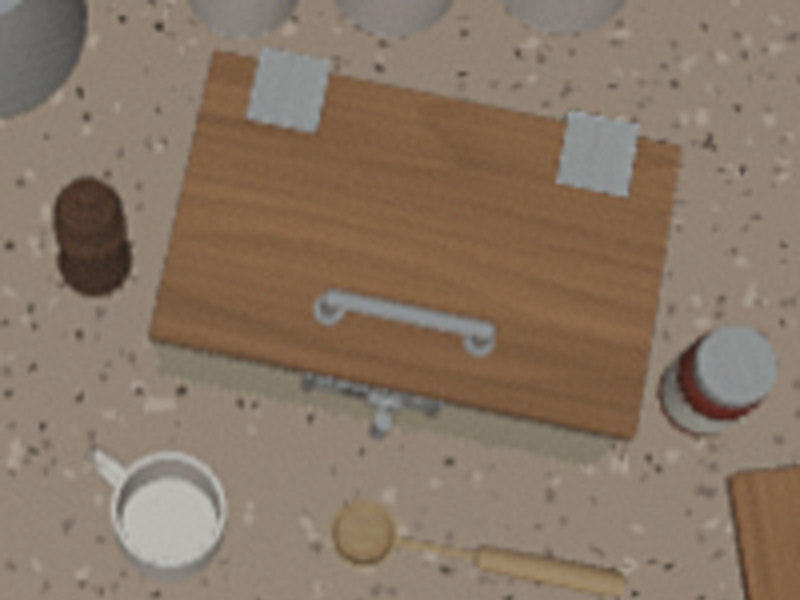

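The enlarged crop (4x, offset (270,155)) shows the lid corners at (213,50), (681,146), (633,438) and (151,339). The handle bar runs (332,298)–(490,328), the post top is near (383,400), the mug rim centre is at (168,498) and the spoon runs (363,532)–(625,583).

```bash
cat > fit.py <<'E'
from h import *
from scipy.optimize import least_squares
d=load('t0')
px=lambda l:(np.array(l,float)+.5)/4-.5+[270,155]
L=np.array([[.108,.168,.148],[.108,-.168,.148],[-.11,-.168,.148],[-.11,.168,.148]]) 
L[:,0]=[.104,.104,-.110,-.110]
B=np.array([[-.067,.052,.180],[-.067,-.052,.180]])
M=np.vstack([L,B]); U=px([[213,50],[681,146],[633,438],[151,339],[332,298],[490,328]])
def W(p,M):
    c,s=np.cos(p[2]),np.sin(p[2]); return np.c_[c*M[:,0]-s*M[:,1]+p[0],s*M[:,0]+c*M[:,1]+p[1],M[:,2]]
f=lambda p:(proj(d,W(p,M))-U).ravel()
r=least_squares(f,[.7,0,-.2],loss='soft_l1')
np.save('pose.npy',r.x)
E
python3 - <<'E'
from fit import *
p=r.x; print(p,f(p).reshape(-1,2).round(2))
P=np.array([[-.131,0,.134],[-.131,0,.094],[-.067,0,.18],[.108,0,.134],[-.131,.018,.134]])
print(W(p,P).round(4)); print((proj(d,W(p,P))-[269.6,154.6])*4)
print('mug',atz(d,px([[168,498]]),.09),'spoon',atz(d,px([[363,532],[625,583]]),.02),'mill',atz(d,px([[88,205]]),.15),'jar',atz(d,px([[735,366]]),.105))
E
```

```text
[ 0.62509747 -0.1459477  -0.27224255] [[-0.12 -0.18]
 [ 0.4  -0.5 ]
 [ 1.1   0.  ]
 [-0.6  -0.37]
 [ 0.18  0.31]
 [-0.79  0.7 ]]
[[ 0.4989 -0.1107  0.134 ]
 [ 0.4989 -0.1107  0.094 ]
 [ 0.5606 -0.1279  0.18  ]
 [ 0.7291 -0.175   0.134 ]
 [ 0.5038 -0.0934  0.134 ]]
[[384.86446697 421.85839854]
 [378.73843636 433.49301944]
 [409.8416298  315.09808058]
 [445.68926907  98.15754056]
 [358.81248864 416.48898189]]
mug [[0.46347333 0.03882998 0.09      ]] spoon [[ 0.44094521 -0.10195094  0.02      ]
 [ 0.39081404 -0.28986127  0.02      ]] mill [[0.66030215 0.08136015 0.15      ]] jar [[ 0.52852978 -0.36499053  0.105     ]]
```

>>> carry_out:
  increments:
    - [0.735,-0.7,0.25,0,0,-0.2547,1]
    - [0.735,-0.7,0.25,0,0,-0.2547,1]
    - [0.735,-0.7,0.25,0,0,-0.2547,1]
    - [0.735,-0.7,0.25,0,0,-0.2547,1]
    - [0.735,-0.7,0.25,0,0,-0.2547,1]
    - [0.735,-0.7,0.25,0,0,-0.2547,1]
    - [0.735,-0.7,0.25,0,0,-0.2547,1]
    - [0.735,-0.7,0.25,0,0,-0.2547,1]
    - [0.735,-0.7,0.25,0,0,-0.2547,1]
    - [0.735,-0.7,0.25,0,0,-0.2547,1]
    - [0.735,-0.7,0.25,0,0,-0.2547,1]
    - [0.735,-0.7,0.25,0,0,-0.2547,1]

```text
t: 1.1
ee_pos: [0.4522, 0.349, 0.3317]
eef_rot: [[0.181, 0.984, 0.001], [0.984, -0.181, 0.0], [0.0, 0.001, -1.0]]
contact_force: [-0.3, 0.1, 0.1]
width: 0.0854
grip_force: 0.0
```

>>> carry_out:
  increments:
    - [0.25,-1,0,0,0,-0.0144,1]
    - [0.25,-1,0,0,0,-0.0144,1]
    - [0.25,-1,0,0,0,-0.0144,1]
    - [0.25,-1,0,0,0,-0.0144,1]
    - [0.25,-1,0,0,0,-0.0144,1]
    - [0.25,-1,0,0,0,-0.0144,1]
    - [0.25,-1,0,0,0,-0.0144,1]
    - [0.25,-1,0,0,0,-0.0144,1]
    - [0.25,-1,0,0,0,-0.0144,1]
    - [0.25,-1,0,0,0,-0.0144,1]
    - [0.25,-1,0,0,0,-0.0144,1]
    - [0.25,-1,0,0,0,-0.0144,1]

```text
t: 2.1
ee_pos: [0.5503, -0.051, 0.3308]
eef_rot: [[0.263, 0.965, -0.001], [0.965, -0.263, 0.0], [-0.0, -0.001, -1.0]]
contact_force: [-0.0, -0.1, -1.0]
width: 0.0854
grip_force: 0.0
```

>>> carry_out:
  increments:
    - [0.02,-0.19,0,0,0,0,1]
    - [0.02,-0.19,0,0,0,0,1]
    - [0.02,-0.19,0,0,0,0,1]
    - [0.02,-0.19,0,0,0,0,1]

```text
t: 2.43
ee_pos: [0.5581, -0.1254, 0.3309]
eef_rot: [[0.261, 0.965, -0.001], [0.965, -0.261, 0.0], [0.0, -0.001, -1.0]]
contact_force: [0.0, 0.1, 0.5]
width: 0.0857
grip_force: 0.0
```

```bash
python3 - <<'E'
from h import *
w=snap('wrist','w0'); p=np.load('pose.npy')
from fit import W
P=np.array([[-.131,0,.134],[-.131,0,.094],[-.067,.052,.18],[-.067,-.052,.18],[-.11,.168,.148],[-.11,-.168,.148]])
for u,c in zip(proj(w,W(p,P)),range(9)): print(c,u.round(1))
print(np.array(w['world_from_camera']).round(3)); s=ctrl.observe(); print(s['ee_pos'],s['eef_rot'].round(3))
E
```

```text
0 [262.6 219.1]
1 [268.6 212.2]
2 [325.3 171.3]
3 [324.  283.4]
4 [276.8  31.7]
5 [284.8 367.3]
[[ 0.966  0.25   0.071  0.576]
 [-0.26   0.93   0.259 -0.06 ]
 [-0.001 -0.268  0.963  0.473]
 [ 0.     0.     0.     1.   ]]
[ 0.55796914 -0.12438011  0.33100258] [[ 0.26   0.966 -0.001]
 [ 0.966 -0.26   0.001]
 [ 0.    -0.001 -1.   ]]
```

View pics/w0.png

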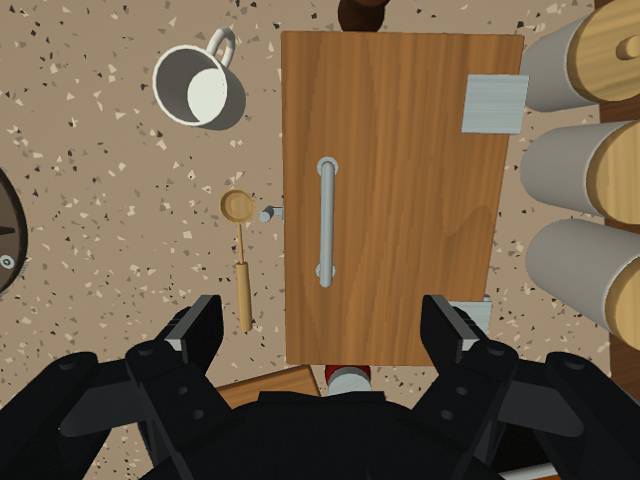

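The wrist view shows the lid's front corners at (282,31) and (287,365), and its back-left corner at (523,36). The bar runs from (328,160) to (325,287) and the post top is near (265,215). That's within about 3 mm of my fit, so I'll refit with both views.

```bash
cat > fit2.py <<'E'
from fit import *
w=load('w0')
M2=np.vstack([L[[0,2,3]],[[-.131,0,.134]]]); U2=np.array([[523,36],[286.5,365.5],[282,31],[265,215.5]])
b=np.array([[-.067,.045,.18],[-.067,-.045,.18]])
def g(p):
    e=(proj(w,W(p,M2))-U2).ravel(); v=proj(w,W(p,b))
    return np.r_[f(p)*2,e,(v[:,0]-[327.3,325.8])*2]
r2=least_squares(g,r.x,loss='soft_l1'); p=r2.x
E
python3 - <<'E'
from fit2 import *
print(p,np.degrees(p[2]),g(p).round(1))
np.save('pose.npy',p)
P=np.array([[-.131,0,.134],[-.131,.018,.134],[-.067,0,.18],[.108,0,.134]])
print(W(p,P).round(4))
E
```

```text
[ 0.62667077 -0.14620228 -0.27666133] -15.85152670343257 [ 0.3 -1.8  1.1 -1.5  1.8 -0.7 -1.3 -2.5  0.3 -0.7 -1.8  0.4  3.4 -1.
 -1.   1.3 -2.5 -0.1 -0.9  2.9 -0.1 -0.5]
[[ 0.5007 -0.1104  0.134 ]
 [ 0.5056 -0.0931  0.134 ]
 [ 0.5622 -0.1279  0.18  ]
 [ 0.7306 -0.1757  0.134 ]]
```

>>> carry_out:
  increments:
    - [0.0105,-0.009,-0.1,0,0,-0.002,0.1]
    - [0.0105,-0.009,-0.2,0,0,-0.002,0.1]
    - [0.0105,-0.009,-0.26,0,0,-0.002,0.1]
    - [0.0105,-0.009,-0.3,0,0,-0.002,0.1]
    - [0.0105,-0.009,-0.34,0,0,-0.002,0.1]
    - [0.0105,-0.009,-0.38,0,0,-0.002,0.1]
    - [0.0105,-0.009,-0.4,0,0,-0.002,0.1]
    - [0.0105,-0.009,-0.42,0,0,-0.002,0.1]
    - [0.0105,-0.009,-0.42,0,0,-0.002,0.1]

```text
t: 3.23
ee_pos: [0.5619, -0.1275, 0.1623]
eef_rot: [[0.271, 0.963, -0.002], [0.963, -0.271, 0.001], [0.0, -0.002, -1.0]]
contact_force: [-0.6, 0.5, -0.3]
width: 0.0469
grip_force: 0.0
```

>>> carry_out:
  increments:
    - [0,0,0,0,0,0,-1]
    - [0,0,0,0,0,0,-1]
    - [0,0,0,0,0,0,-1]
    - [0,0,0,0,0,0,-1]
    - [0,0,0,0,0,0,-1]
    - [0,0,0,0,0,0,-1]
    - [0,0,0,0,0,0,-1]
    - [0,0,0,0,0,0,-1]
  newtons: 30

```text
t: 3.9
ee_pos: [0.5619, -0.1284, 0.1642]
eef_rot: [[0.272, 0.962, -0.0], [0.962, -0.272, 0.0], [0.0, -0.001, -1.0]]
contact_force: [-6.6, 3.1, 8.7]
width: 0.0108
grip_force: 29.7
```

>>> carry_out:
  increments:
    - [0,0,0.004,0,0,0,-1]
    - [0,0,0.004,0,0,0,-1]
    - [0,0,0.004,0,0,0,-1]

```text
t: 4.15
ee_pos: [0.5621, -0.1285, 0.165]
eef_rot: [[0.272, 0.962, -0.0], [0.962, -0.272, 0.0], [0.0, -0.001, -1.0]]
contact_force: [-3.4, 4.1, -3.6]
width: 0.0108
grip_force: 29.4
```

>>> carry_out:
  increments:
    - [0,0,0.005,0,0,0,-1]
    - [0,0,0.005,0,0,0,-1]
    - [0,0,0.005,0,0,0,-1]

```text
t: 4.4
ee_pos: [0.5625, -0.1286, 0.167]
eef_rot: [[0.272, 0.962, 0.0], [0.962, -0.272, 0.0], [0.0, 0.0, -1.0]]
contact_force: [-0.4, 4.9, -3.9]
width: 0.0108
grip_force: 29.4
```

>>> carry_out:
  increments:
    - [0,0,0.005,0,0,0,-1]
    - [0,0,0.005,0,0,0,-1]
    - [0,0,0.005,0,0,0,-1]

```text
t: 4.65
ee_pos: [0.5631, -0.1288, 0.1691]
eef_rot: [[0.272, 0.962, 0.001], [0.962, -0.272, -0.0], [0.0, 0.001, -1.0]]
contact_force: [4.4, 2.6, -4.6]
width: 0.0108
grip_force: 29.4
```

>>> carry_out:
  increments:
    - [0,0,0.008,0,0,0,-1]
    - [0,0,0.008,0,0,0,-1]
    - [0,0,0.008,0,0,0,-1]
    - [0,0,0.008,0,0,0,-1]

```text
t: 4.98
ee_pos: [0.564, -0.1291, 0.1725]
eef_rot: [[0.272, 0.962, 0.003], [0.962, -0.272, -0.001], [0.0, 0.003, -1.0]]
contact_force: [8.9, 2.0, -6.1]
width: 0.0108
grip_force: 29.4
```

```bash
python3 - <<'E'
from h import *
d=snap('scene','s1'); a=load('s0')
# the scene camera: diff crop
c=np.hstack([x['image'][215:365,195:385,::-1] for x in (a,d)])
cv2.imwrite('pics/s1c.png',cv2.resize(c,None,fx=2.1,fy=2.1,interpolation=cv2.INTER_CUBIC))
print(ctrl.observe()['contact_force'])
E
```

```text
[ 8.23314811  1.79109101 -7.654454  ]
```

View pics/s1c.png

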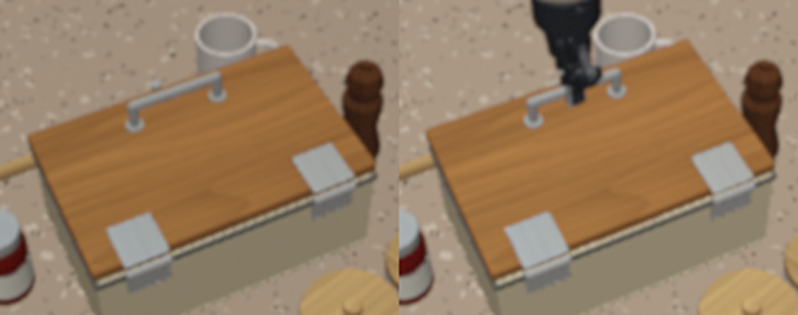

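The lid followed the tug about 8 mm at only 4–8 N, well past the roughly 3 mm a caught lid would allow. The catch isn't holding it, so the slide stays put and I'll lift along the hinge arc.

```bash
cat > arc.py <<'E'
import numpy as np,sys
p=np.load('pose.npy'); k=.5; d=.0165
X=np.array([np.cos(p[2]),np.sin(p[2]),0]); Y=np.array([-X[1],X[0],0]); Z=np.array([0,0,1.])
O=np.array([p[0],p[1],0])
def tcp(a):
    b=O+X*(.108-.175*np.cos(a)+.046*np.sin(a))+Z*(.134+.046*np.cos(a)+.175*np.sin(a))
    t=k*a; return b+d*(-np.sin(t)*X-np.cos(t)*Z)
def rows(a0,a1,n,cur,t0):
    for a in np.linspace(a0,a1,n+1)[1:]:
        print((np.r_[(tcp(a)-cur)/.4,(k*a-t0)*Y/(2*np.pi)]).round(4).tolist()+[-1],end=', ')
    print()
E
python3 - <<'E'
from arc import *
cur=np.array([.5622,-.1279,.1718]); print(tcp(0),tcp(.045),tcp(.96))
rows(.045,.36,12,cur,0)
E
```

```text
[ 0.56221859 -0.12790154  0.1635    ] [ 0.56402252 -0.12841375  0.17132995] [ 0.6629347  -0.15649917  0.28910503]
[0.0076, -0.0021, 0.0101, 0.0015, 0.0055, 0.0, -1], [0.0109, -0.0031, 0.0213, 0.0021, 0.0075, 0.0, -1], [0.0145, -0.0041, 0.0325, 0.0027, 0.0095, 0.0, -1], [0.0183, -0.0052, 0.0435, 0.0033, 0.0115, 0.0, -1], [0.0225, -0.0064, 0.0543, 0.0038, 0.0135, 0.0, -1], [0.0269, -0.0076, 0.0651, 0.0044, 0.0155, 0.0, -1], [0.0316, -0.009, 0.0757, 0.005, 0.0175, 0.0, -1], [0.0365, -0.0104, 0.0862, 0.0055, 0.0195, 0.0, -1], [0.0417, -0.0118, 0.0966, 0.0061, 0.0215, 0.0, -1], [0.0472, -0.0134, 0.1068, 0.0067, 0.0235, 0.0, -1], [0.0529, -0.015, 0.1168, 0.0073, 0.0255, 0.0, -1], [0.0589, -0.0167, 0.1267, 0.0078, 0.0276, 0.0, -1],
```

>>> carry_out:
  increments:
    - [0.0076,-0.002,0.01,0.0015,0.0055,0,-1]
    - [0.011,-0.003,0.021,0.002,0.0075,0,-1]
    - [0.0145,-0.004,0.0325,0.0027,0.0095,0,-1]
    - [0.0185,-0.005,0.0435,0.0033,0.0115,0,-1]
    - [0.0225,-0.0065,0.0545,0.0038,0.0135,0,-1]
    - [0.027,-0.0075,0.065,0.0044,0.0155,0,-1]
    - [0.0315,-0.009,0.0755,0.005,0.0175,0,-1]
    - [0.0365,-0.0105,0.086,0.0055,0.0195,0,-1]
    - [0.0415,-0.012,0.0965,0.006,0.0215,0,-1]
    - [0.047,-0.0135,0.107,0.0067,0.0235,0,-1]
    - [0.053,-0.015,0.117,0.0073,0.0255,0,-1]
    - [0.059,-0.0165,0.1265,0.0078,0.0275,0,-1]
  newtons: 40

```text
t: 6.03
ee_pos: [0.5847, -0.135, 0.2227]
eef_rot: [[0.272, 0.946, -0.175], [0.962, -0.267, 0.05], [0.0, -0.182, -0.983]]
contact_force: [-6.1, 3.6, -1.3]
width: 0.0105
grip_force: 40.5
```

```bash
python3 - <<'E'
from arc import *
cur=np.array([.5622,-.1279,.1718])+.4*np.array([.059,-.0165,.1265]); print(cur,tcp(.36))
rows(.36,.66,12,cur,.18); c2=tcp(.66);print(c2); rows(.66,.96,12,c2,.33)
E
```

```text
[ 0.5858 -0.1345  0.2224] [ 0.5857568  -0.13458505  0.22246582]
[0.0058, -0.0019, 0.0094, 0.0005, 0.0019, 0.0, -1], [0.0119, -0.0036, 0.0185, 0.0011, 0.0038, 0.0, -1], [0.0183, -0.0054, 0.0274, 0.0016, 0.0057, 0.0, -1], [0.0249, -0.0073, 0.0361, 0.0022, 0.0077, 0.0, -1], [0.0316, -0.0092, 0.0447, 0.0027, 0.0096, 0.0, -1], [0.0386, -0.0112, 0.053, 0.0033, 0.0115, 0.0, -1], [0.0458, -0.0132, 0.0612, 0.0038, 0.0134, 0.0, -1], [0.0531, -0.0153, 0.0692, 0.0043, 0.0153, 0.0, -1], [0.0607, -0.0175, 0.077, 0.0049, 0.0172, 0.0, -1], [0.0684, -0.0197, 0.0845, 0.0054, 0.0191, 0.0, -1], [0.0763, -0.0219, 0.0919, 0.006, 0.0211, 0.0, -1], [0.0844, -0.0242, 0.0991, 0.0065, 0.023, 0.0, -1], 
[ 0.61955989 -0.1441832   0.26202539]
[0.0082, -0.0023, 0.0069, 0.0005, 0.0019, 0.0, -1], [0.0167, -0.0047, 0.0136, 0.0011, 0.0038, 0.0, -1], [0.0252, -0.0072, 0.0201, 0.0016, 0.0057, 0.0, -1], [0.0339, -0.0096, 0.0264, 0.0022, 0.0077, 0.0, -1], [0.0428, -0.0122, 0.0324, 0.0027, 0.0096, 0.0, -1], [0.0518, -0.0147, 0.0382, 0.0033, 0.0115, 0.0, -1], [0.061, -0.0173, 0.0437, 0.0038, 0.0134, 0.0, -1], [0.0702, -0.0199, 0.049, 0.0043, 0.0153, 0.0, -1], [0.0796, -0.0226, 0.0541, 0.0049, 0.0172, 0.0, -1], [0.0891, -0.0253, 0.0589, 0.0054, 0.0191, 0.0, -1], [0.0987, -0.028, 0.0634, 0.006, 0.0211, 0.0, -1], [0.1084, -0.0308, 0.0677, 0.0065, 0.023, 0.0, -1],
```

>>> carry_out:
  increments:
    - [0.006,-0.002,0.0095,0.0005,0.002,0,-1]
    - [0.012,-0.0035,0.0185,0.001,0.004,0,-1]
    - [0.0185,-0.0055,0.0275,0.0015,0.0055,0,-1]
    - [0.025,-0.0075,0.036,0.002,0.0075,0,-1]
    - [0.0315,-0.009,0.0445,0.0025,0.0095,0,-1]
    - [0.0385,-0.011,0.053,0.0035,0.0115,0,-1]
    - [0.046,-0.013,0.061,0.004,0.0135,0,-1]
    - [0.053,-0.0155,0.069,0.0045,0.0155,0,-1]
    - [0.0605,-0.0175,0.077,0.005,0.017,0,-1]
    - [0.0685,-0.0195,0.0845,0.0055,0.019,0,-1]
    - [0.0765,-0.022,0.092,0.006,0.021,0,-1]
    - [0.0845,-0.024,0.099,0.0065,0.023,0,-1]

```text
t: 7.03
ee_pos: [0.6183, -0.1445, 0.263]
eef_rot: [[0.272, 0.909, -0.315], [0.962, -0.257, 0.089], [0.0, -0.328, -0.945]]
contact_force: [-10.6, 3.9, 7.6]
width: 0.0104
grip_force: 40.1
```

>>> carry_out:
  increments:
    - [0.006,-0.002,0.009,0.0005,0.002,0,-1]
    - [0.0135,-0.004,0.016,0.001,0.004,0,-1]
    - [0.022,-0.0065,0.0225,0.0015,0.0055,0,-1]
    - [0.031,-0.009,0.029,0.002,0.0075,0,-1]
    - [0.04,-0.0115,0.035,0.0025,0.0095,0,-1]
    - [0.049,-0.014,0.041,0.0035,0.0115,0,-1]
    - [0.058,-0.0165,0.0465,0.004,0.0135,0,-1]
    - [0.067,-0.019,0.052,0.0045,0.0155,0,-1]
    - [0.0765,-0.0215,0.057,0.005,0.017,0,-1]
    - [0.086,-0.0245,0.062,0.0055,0.019,0,-1]
    - [0.0955,-0.027,0.0665,0.006,0.021,0,-1]
    - [0.105,-0.03,0.071,0.0065,0.023,0,-1]

```text
t: 8.03
ee_pos: [0.6616, -0.1569, 0.2912]
eef_rot: [[0.272, 0.853, -0.446], [0.962, -0.241, 0.126], [0.0, -0.463, -0.886]]
contact_force: [-4.4, 3.7, 2.6]
width: 0.0101
grip_force: 39.3
```

```bash
python3 - <<'E'
from h import *
s=ctrl.observe(); print(s['joints'].round(2),s['joint_velocities'].round(3),s['contact_force'],s['wrist_torque'])
snap('scene','s2')
E
```

```text
[-0.28  0.78  0.99 -0.    1.85 -0.  ] [ 0.001  0.184 -0.354 -0.002  0.325 -0.   ] [-4.36299066  3.71207156  2.58613168] [ 0.48338532  0.62267927 -0.2464262 ]
```

View pics/s2.png

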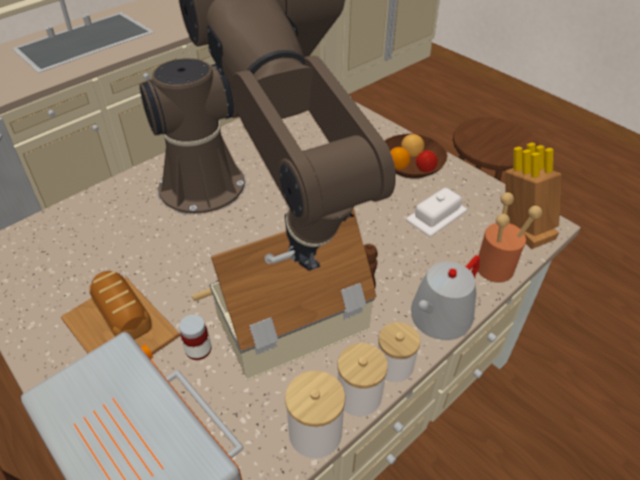

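The picture shows the lid well open at about 55°, with the fingers on the handle at (300,257) and the mill, jar and spoon undisturbed. I'll let it settle.

>>> carry_out:
  increments:
    - [0,0,0,0,0,0,-1]
    - [0,0,0,0,0,0,-1]
    - [0,0,0,0,0,0,-1]
    - [0,0,0,0,0,0,-1]
    - [0,0,0,0,0,0,-1]
    - [0,0,0,0,0,0,-1]
    - [0,0,0,0,0,0,-1]
    - [0,0,0,0,0,0,-1]
    - [0,0,0,0,0,0,-1]
    - [0,0,0,0,0,0,-1]
    - [0,0,0,0,0,0,-1]
    - [0,0,0,0,0,0,-1]

```text
t: 9.08
ee_pos: [0.6616, -0.1569, 0.2911]
eef_rot: [[0.272, 0.853, -0.445], [0.962, -0.241, 0.126], [0.0, -0.462, -0.887]]
contact_force: [-5.0, 3.4, 4.1]
width: 0.0104
grip_force: 39.5
```

```bash
python3 - <<'E'
from h import *
s=ctrl.observe(); print(s['ee_pos'],s['joint_velocities'].round(4),s['contact_force'],s['width'],s['grip_force'])
if abs(s['joint_velocities']).max()<.01 and s['ee_pos'][2]>.285 and s['grip_force']>30: print(ctrl.finish_job())
E
```

```text
[ 0.66155933 -0.15691475  0.29114462] [-0.0005  0.0002  0.0004 -0.0009  0.0003 -0.0022] [-5.01216611  3.39096662  4.14609858] 0.010386417631165915 39.455299973487854
the job is handed in; nothing more can be done
None
```

The gentle tug showed the catch wasn't holding the lid, so I left the slide alone and lifted; the job is handed in with the arm holding the lid still at about 55° open, and nothing around the bin was seen to move.

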